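# Add a shim to the jolt-table pack and clip it in

## Robot

A 6-joint arm with a two-finger parallel gripper is mounted at the origin on the work surface. World frame = base frame: x ahead of the robot, y to its left, z up, the work surface at z = 0. Lengths are in m, angles in rad, forces in N, time in s.
With the tool pointing down it reaches from about 0.425 to 1.125 m from the base axis. Payload 14.9 kg.
Tool frame: the origin (TCP) lies at the very end of the fingers, on their centre line; the grasp point (between the pads) lies 19 mm behind it; z points along the fingers, y is the line along which they close (so a half turn about z gives the same grasp; the last joint's range is limited). The gripper opens to 91 mm and grips with 3 to 60 N. Pads are 32 mm wide; open, the fingers measure 118 mm over their backs; the gripper's body (76 mm by 178 mm) begins 60 mm behind the grasp point.
Start: joints at [1.074, 0.379, 1.734, -0, 1.028, -0.033], TCP at [0.313, 0.626, 0.214] pointing down, gripper open.
Joint ranges: [-2.77, 2.77], [-0.74, 2.19], [0, 2.66], [-1.06, 4.2], [0.31, 2.87], [-3.08, 3.08]. Speed limits (rad/s): [1.89, 1.89, 2.39, 3.14, 3.14, 3.14].

## Interface

Orientations are given as a unit quaternion [w, x, y, z].
In Python, from cell import r, eyes gives the robot as it stands.
- The arm moves only by the tool move_arm, never from a script. Its argument "increments" is a list of rows, each a list of 2 entries, a list of its own where there are three numbers: the shift along the world's x, y, z as a fraction of full scale, then the turn, a rotation vector about the world's x, y, z as a fraction of full scale. A call has 1 to 12 rows; each row is the pose to reach, as a shift and turn from the pose commanded when the call began; what a row does not reach only later rows make up. Full scale, the value 1, is 10 cm for a shift and pi/2 rad for a turn. A row lasts 1/12 s, in which the tool goes at most 41.7 mm and 7.16 degrees, less where a joint would pass 70% of its speed; a pose out of reach is approached as far as the arm can. A call with a number of a shift or a turn outside -1 to 1 is refused whole. A call with a gripper value outside its range is refused whole. "hand" is the opening, from -1 (shut) to 1 (fully open), set as the call begins (left out, the last holds). The fingers move at their own pace and stop on an object; "newtons" is the grip in N (left out, the last holds). Time passes only in rows, so rows that repeat a pose let the fingers close. It gives the time, the measured TCP pose, the force, the opening and the grip force at its end, in the units of the state.
- r.get_state(): the state, without advancing time (a new reading comes with each control period).
- eyes.snapshot(name): name is "side" or "top" or "wrist"; returns a dict with "color" (420x560x3 uint8, blue, green, red), "K" (3x3 intrinsics, pixels), "distortion" ([k1, k2, p1, p2, k3] as OpenCV has them; the pictures are not rectified), "extrinsics" (4x4, takes a point from camera to world coordinates). Camera axes: x right, y down, z forward; pixel columns grow to the right and rows downward; lengths in m; the calibration is good to about 2 mm. A picture is of the moment at which its call begins. There is no depth.
- r.close_job(): hands the job in; it is judged then, once.
The state is a dict: "time": time; "qpos": joint angles; "dq": joint speeds; "tau": joint torques, N m; "position": TCP position; "tcp_rot": TCP orientation; "ft_force": force on the tool from outside, world axes, zero at the start; "wrist_torque": the same for the moment, N m; "width": opening from 0.0 (shut) to 1.0 (fully open); "finger_force": force on a finger pad.
Only numpy, scipy, OpenCV 4.12 (cv2) and the standard library are available. Lean on these libraries where they do the work, as an engineer would, in place of code of your own. Each camera call takes 0.05 s, during which the arm holds its last target. There are 200 camera calls.

## Task

Slide the loose brass shim along the bench plate until its near end hangs out over the plate's robot-side edge, grip it by that overhang and lay it gently on the two shorter steel shims on the yellow saddle, squared up, its far end and sides flush with theirs and its near end hanging out towards the robot. Then push the red spring clip along its channel towards the shims until it snaps fully home on the grooved stud. Do not drop the shim, and leave the tin, trowel, mallet and wedge where they are.

Things in the scene. Friction and masses are not known exactly. Their poses are not given: they have to be found in the camera images.
- platen: Bench plate, fixed: aluminium top 180 x 140 mm (x, y), 12 mm thick, on a narrower green foot (150 x 110 mm); flat top face 60 mm above the work surface. Origin: centre of its underside. Its -x side (x = -90 mm) is the edge towards the robot, over which the shim is slid. It stands left or right of the robot's centre line, the saddle on the other side.
- shim: Loose brass shim, flat bar 100 x 50 x 4 mm (x, y, z), about 150 g, lying flat on the bench plate. Origin at the centre of its underside; x along its length, -x end nearer the robot. Once slid out it can be taken from above with one finger past each long edge (50 mm apart) of the overhang. It tips off if more than half of it hangs out.
- shim_near (a point): Middle of the brass shim's end nearer the robot, at half thickness (50 mm along -x from its centre).
- shim_far (a point): Middle of the brass shim's end farther from the robot, at half thickness (50 mm along +x from its centre).
- saddle: Yellow shim saddle, fixed. Origin under the centre of its pad, at work-surface height. Pad 64 x 56 mm (x, y), top at 60 mm. On its +y side the clip block: x -18 to 38, y 34 to 120 mm, top at 75 mm; on it two steel guides (y 62 to 120 mm, tops at 84 mm, 26 mm slot between their lips) hold the clip down so that it only slides along y.
- nest (a point): Point below the middle of the brass shim's final place: at pad-top height, 60 mm up, 20 mm from the saddle's origin to its -x. Laid there along the saddle's x, on the two steel shims (underside 8 mm above this point), its far (+x) end is flush with theirs and its near end hangs 38 mm out beyond the pad, 40 mm beyond the steel shims: room for fingers below.
- pile1: Lower steel shim in the saddle, loose, 60 x 50 x 4 mm, covering the pad, origin at the centre of its underside.
- pile2: Upper steel shim in the saddle, loose, 60 x 50 x 4 mm, on the lower one, origin at the centre of its underside.
- stud (a point): Axis of the grooved steel stud at the height of the clip block's top (75 mm), 44 mm from the saddle's origin along its +y and 10 mm along its +x. Groove 14 mm in diameter, head 28 mm in diameter, top of the head 11 mm above this point.
- clip: Red spring clip, a flat fork 4 mm thick in its channel on the clip block. Origin on its underside at the centre of the pocket between its prongs: when home it is on the stud's axis. It starts 22 to 38 mm short of home, to the saddle's +y, prongs (30 mm to -y) astride the stud. Slides freely to -y; 16 mm short of home it meets the stud, needs 5 to 10 N, then snaps in and stops.
- tin: Bystander: closed tin, 60 mm in diameter, 70 mm high, origin at the centre of its underside.
- trowel: Bystander: flat hand trowel about 200 mm long, lying down.
- mallet: Bystander: hammer about 240 mm long, lying down.
- wedge: Bystander: small wooden stepped wedge, 90 x 30 x 32 mm, origin at the centre of its underside.
- clip_tab (a point): On the middle of the rear (+y) face of the clip's upright push tab, 30 mm to +y of the clip's origin and 20 mm above it. The tab is 22 mm wide (x), its top 28 mm above the clip's underside. Push this face towards the saddle's -y.
- pad (a point): Middle of the pad's top, 60 mm above the saddle's origin: the steel shims are centred on it.
Not all that is in view belongs to the job. Of the things that look like the shim, the middle-sized one is meant.

How it is judged:
On the way, in this order (a step that is already met when the one before it is completed fails the run):
1. the brass shim, still flat on the bench plate, hangs out at least 22 mm over the plate's robot-side edge (x of shim_near in the frame of platen below -0.112 m and x of shim in the frame of platen above -0.092 m and height (world z) of shim between 0.057 and 0.063 m and angle between shim's own z axis and vertical below 0.05 rad), for 0.1 s.
2. the brass shim is held by the fingers clear of the bench plate (height (world z) of shim above 0.075 m and contact force between the fingers and shim above 1 N), for 0.1 s.
3. the brass shim lies squared on the steel shims and is let go (x of shim in the frame of nest between -0.008 and 0.008 m and y of shim in the frame of nest between -0.008 and 0.008 m and z of shim in the frame of nest between 0.0055 and 0.0105 m and angle between the x axis of shim and the x axis of saddle, either way round below 0.12 rad and contact force between the fingers and shim below 0.1 N), for 0.2 s.
4. the clip is snapped home on the stud (y of clip in the frame of stud between -0.003 and 0.003 m), for 0.2 s.
At the end, for the whole second after the job is handed in: Brass shim flat and still on the two steel shims, centre within 8 mm of the nest point each way (far ends flush), squared within 0.12 rad; steel shims within 10 mm of the pad's middle; red clip snapped home, pocket within 3 mm of the stud's axis along the channel, at rest (all of step 4 and x of shim in the frame of nest between -0.008 and 0.008 m and y of shim in the frame of nest between -0.008 and 0.008 m and z of shim in the frame of nest between 0.0055 and 0.0105 m and angle between the x axis of shim and the x axis of saddle, either way round below 0.12 rad and angle between shim's own z axis and vertical below 0.06 rad and linear speed of each of shim, clip below 0.02 m/s and horizontal distance between each of pile1, pile2 and pad below 0.01 m); the robot touches nothing.
It fails at once if the brass shim is dropped below the height of the bench plate (height (world z) of shim below 0.035 m).
It fails at once if the brass shim is slammed on the steel shims (over 50 N) (contact force between shim and pile2 above 50 N).
It fails at once if the tin, trowel, mallet or wedge is moved by more than 30 mm (distance of any of tin, trowel, mallet, wedge from where it was at the start of the episode above 0.03 m).
It also fails if it takes over 64 s, if anything falls off the work surface, if the arm or the gripper's body presses on something with over 40 N, if the wrist force passes 120 N, or if a joint passes its speed limit or range.

## Working session

There is one attempt and no reset: what is moved stays moved. The work goes in short steps, Python scripts to look and compute and a tool call to move; the robot and the scene stay as the last step left them, time stands still between calls to the robot, and variables do not carry over. Pictures are saved under pics/ and viewed, at most 11 in all, crops included, and the job is handed in when it is done.

Besides the shell and the picture viewer there is one more tool, called after "Call:" as name(argument=value, ...), one argument or row to a line, values as JSON. move_arm: Moves the arm, as the interface text tells. Its arguments: {"type":"object","properties":{"increments":{"type":"array","items":{"type":"array"}},"hand":{"type":"number"},"newtons":{"type":"number"}},"required":["increments"]}

```bash
mkdir -p pics
cat > h.py <<'E'
import numpy as np, cv2, pickle
from cell import r, eyes
def snap(n,f):
    s=eyes.snapshot(n); cv2.imwrite(f'pics/{f}.png',s['color']); pickle.dump(s,open(f'pics/{f}.pkl','wb')); return s
def load(f): return pickle.load(open(f'pics/{f}.pkl','rb'))
def ray(s,p):
    u=cv2.undistortPoints(np.array([[p]],float),s['K'],np.array(s['distortion'],float))[0,0]
    T=s['extrinsics']; d=T[:3,:3]@np.array([u[0],u[1],1]); return T[:3,3],d
def atz(s,p,z):
    o,d=ray(s,p); return o+d*(z-o[2])/d[2]
def tri(obs):
    A=np.zeros((3,3));b=np.zeros(3)
    for s,p in obs:
        o,d=ray(s,p); d=d/np.linalg.norm(d); P=np.eye(3)-np.outer(d,d); A+=P;b+=P@o
    X=np.linalg.solve(A,b); return X
def proj(s,X):
    T=np.linalg.inv(s['extrinsics']); return cv2.projectPoints(np.array([X],float),cv2.Rodrigues(T[:3,:3])[0],T[:3,3],s['K'],np.array(s['distortion'],float))[0][0,0]
E
python3 - <<'E'
from h import *
a=snap('top','top0')['color']; b=snap('side','side0')['color']
snap('wrist','wrist0')
for f in('top0','side0'): print(load(f)['extrinsics'].round(3).tolist())
print(r.get_state())
E
```

```text
[[-0.033, -0.976, 0.215, 0.385], [-0.999, 0.031, -0.012, 0.077], [0.005, -0.215, -0.977, 1.073], [0.0, 0.0, 0.0, 1.0]]
[[0.984, -0.146, 0.1, 0.498], [-0.176, -0.747, 0.641, -0.559], [-0.019, -0.649, -0.761, 0.799], [0.0, 0.0, 0.0, 1.0]]
{'time': 0.15, 'qpos': array([ 1.07372442e+00,  3.79312971e-01,  1.73465127e+00,  1.24249093e-05,
        1.02849171e+00, -3.32921332e-02]), 'dq': array([ 0.00013201, -0.00151848, -0.00241129,  0.00195218,  0.00014381,
       -0.00099887]), 'tau': array([-3.08642630e-03, -7.64113355e+01, -4.34650898e+01,  6.48880284e-02,
        4.09815449e-02, -1.08633926e-04]), 'position': array([0.31298393, 0.62578984, 0.21341924]), 'tcp_rot': array([-1.18262429e-04,  2.29820338e-01,  9.73232976e-01, -4.15166281e-04]), 'ft_force': array([-0.49082519,  0.69179619, -0.63753557]), 'wrist_torque': array([-0.03994442, -0.01288585,  0.02769541]), 'finger_force': 0.0, 'width': 1.0010895132394113}
```

View pics/top0.png

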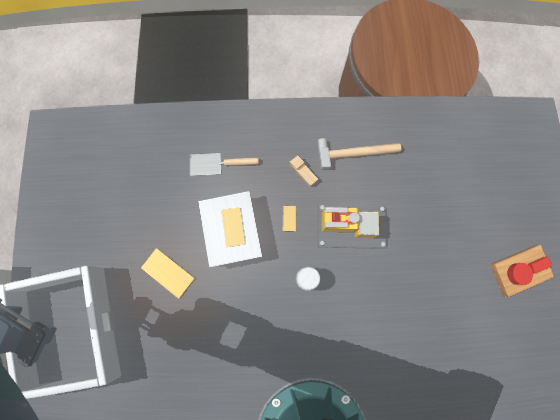

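View pics/side0.png

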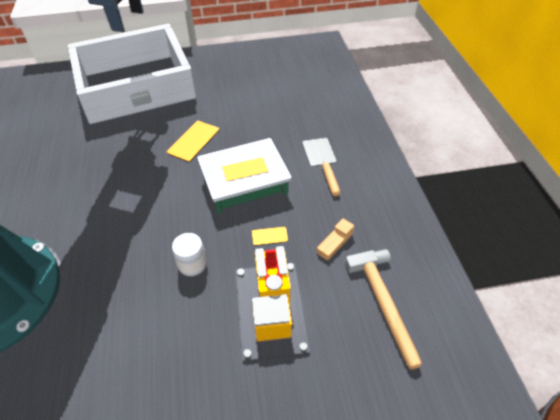

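The top view shows three yellow bars: large on the bench (168,273), middle on the plate (233,227) and small on the bench (290,218). I choose the middle one, which lies on the plate. The saddle is at (365,223) with its clip on the left at (338,216), and the tin is at (308,279). Next come close crops, side by side.

Run:
```python
import cv2,numpy as np
t=cv2.imread('pics/top0.png');s=cv2.imread('pics/side0.png')
f=lambda i,x,y,w,h,k:cv2.resize(i[y:y+h,x:x+w],None,fx=k,fy=k,interpolation=cv2.INTER_CUBIC)
# left: plate, right: saddle
a=np.hstack([f(t,190,185,80,90,5),f(t,313,195,80,90,5)]);cv2.imwrite('pics/c1.png',a)
a=np.hstack([f(s,193,135,100,75,4),f(s,230,225,100,150,4)[:600] if 0 else f(s,225,235,100,75,4)])
b=np.hstack([f(s,225,290,100,75,4),f(s,225,290,100,75,4)])
cv2.imwrite('pics/c2.png',np.vstack([a,b]))
```

```text
(no output)
```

View pics/c1.png

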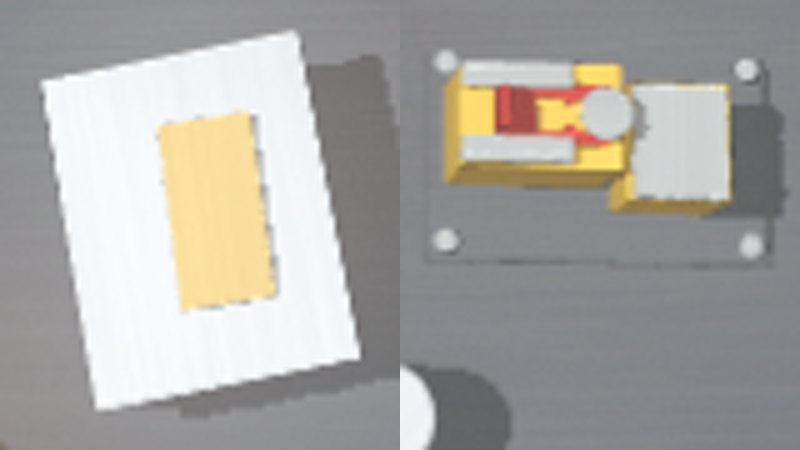

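View pics/c2.png

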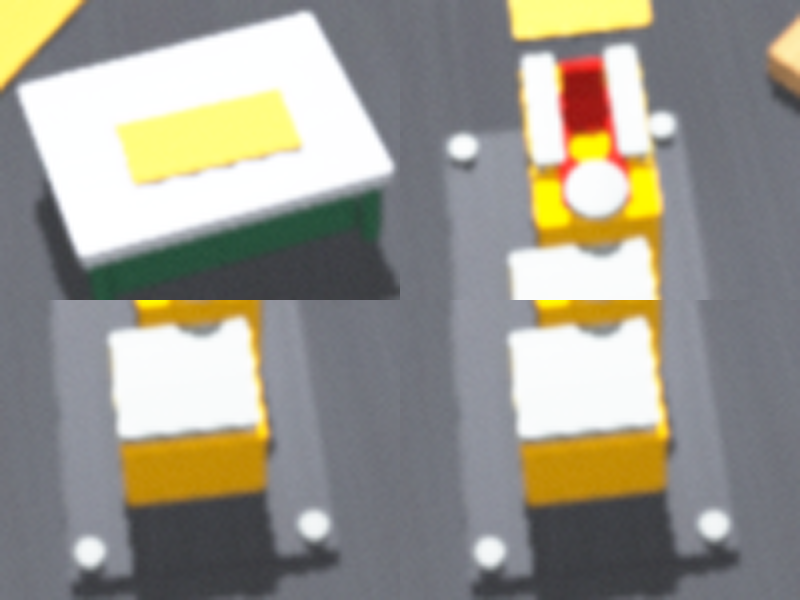

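```bash
cat > m.py <<'E'
from h import *
t=load('top0');s=load('side0')
T=lambda p,x0,y0:(x0+(p[0]+.5)/5-.5,y0+(p[1]+.5)/5-.5)
S=lambda p,x0,y0:(x0+(p[0]+.5)/4-.5,y0+(p[1]+.5)/4-.5)
def go(n,tp,sp,a,b):
    X=np.array([tri([(t,T(p,*a)),(s,S(q,*b))]) for p,q in zip(tp,sp)])
    print(n,X.round(4).tolist(),'mean',X.mean(0).round(4))
    if len(X)==4:
        d=X[0]+X[1]-X[2]-X[3]; e=X[0]+X[3]-X[1]-X[2]
        print('  yaw(x)',np.arctan2(d[1],d[0]).round(4),'yaw(y)',np.arctan2(-e[0],e[1]).round(4),'len',np.linalg.norm(d)/2,np.linalg.norm(e)/2)
go('plate',[(41,81),(298,31),(361,357),(96,410)],[(308,12),(393,170),(88,262),(18,88)],(190,185),(193,135))
go('shim',[(158,126),(250,112),(277,294),(182,310)],[(280,90),(301,150),(136,185),(117,125)],(190,185),(193,135))
go('steel',[(229,86),(329,86),(329,200),(232,197)],[(247,318),(262,425),(122,438),(110,335)],(313,195),(225,290))
go('stud',[(207,113)],[(197,188)],(313,195),(225,235))
print(proj(load('wrist0'),[.5,.15,.06]), load('wrist0')['extrinsics'].round(3))
E
python3 m.py
```

```text
plate [[0.6202, 0.2835, 0.0605], [0.644, 0.1444, 0.0596], [0.4693, 0.115, 0.0528], [0.4436, 0.2534, 0.0584]] mean [0.5443 0.1991 0.0578]
  yaw(x) 0.1677 yaw(y) 0.1768 len 0.1782479995942151 0.14103235529180716
shim [[0.5933, 0.2202, 0.06], [0.5983, 0.1707, 0.0592], [0.5019, 0.1576, 0.0627], [0.4958, 0.2078, 0.0616]] mean [0.5473 0.1891 0.0609]
  yaw(x) 0.1303 yaw(y) 0.1121 len 0.0978362996092029 0.050144358268774454
steel [[0.5903, -0.1956, -0.142], [0.5854, -0.2559, -0.124], [0.5151, -0.2501, -0.1239], [0.5189, -0.1925, -0.1394]] mean [ 0.5524 -0.2235 -0.1323]
  yaw(x) -0.0633 yaw(y) -0.0733 len 0.07101700608716383 0.06141658233288857
stud [[0.5579, -0.1289, 0.0859]] mean [ 0.5579 -0.1289  0.0859]
[-11.57620365 519.93135785] [[ 0.448  0.867  0.219  0.251]
 [ 0.894 -0.434 -0.111  0.657]
 [-0.002  0.246 -0.969  0.385]
 [ 0.     0.     0.     1.   ]]
```

```bash
sed -i 's/\[(247,318),(262,425),(122,438),(110,335)\],(313,195),(225,290)/[(247,318),(262,425),(122,438),(110,335)],(313,195),(225,215)/' m.py; python3 m.py | grep -A1 steel
```

```text
steel [[0.5765, -0.1461, 0.0649], [0.5734, -0.1997, 0.0674], [0.5128, -0.1945, 0.0671], [0.5157, -0.1432, 0.0654]] mean [ 0.5446 -0.1709  0.0662]
  yaw(x) -0.0672 yaw(y) -0.0574 len 0.06084174000791912 0.05252600136230452
```

Measured so far:

| Item | Centre (x, y) | Yaw (rad) | Top height |
|---|---|---|---|
| Plate | (0.544, 0.199) | 0.172 | about 0.06 |
| Shim | (0.547, 0.189) | about 0.12 | about 0.061–0.064 |
| Steel pile | (0.545, -0.171) | -0.06 | 0.066 |
| Stud | (0.558, -0.129) | – | 0.086 |

Sizes and heights agree with the text. I'll move above the shim.

Call:
move_arm(
  increments=[
    [[0.12,-0.22,0],[0,0,0.02]],
    [[0.24,-0.44,0],[0,0,0.05]],
    [[0.36,-0.66,0],[0,0,0.08]],
    [[0.47,-0.88,0],[0,0,0.1]],
  ],
  hand=1,
)

```text
time: 0.48
position: [0.3604, 0.537, 0.2136]
tcp_rot: [-0.0, 0.151, 0.988, -0.0]
ft_force: [-0.1, 0.4, 0.0]
width: 0.997
finger_force: 0.0
```

Call:
move_arm(
  increments=[
    [[0.12,-0.22,0],[0,0,0.02]],
    [[0.24,-0.44,0],[0,0,0.05]],
    [[0.36,-0.66,0],[0,0,0.08]],
    [[0.47,-0.88,0],[0,0,0.1]],
  ],
)

```text
time: 0.82
position: [0.4076, 0.4488, 0.2138]
tcp_rot: [-0.0, 0.073, 0.997, -0.0]
ft_force: [0.9, 0.4, 0.6]
width: 1.0
finger_force: 0.0
```

Call:
move_arm(
  increments=[
    [[0.12,-0.22,0],[0,0,0.02]],
    [[0.24,-0.44,0],[0,0,0.05]],
    [[0.36,-0.66,0],[0,0,0.08]],
    [[0.47,-0.88,0],[0,0,0.1]],
  ],
)

```text
time: 1.15
position: [0.4546, 0.3609, 0.2138]
tcp_rot: [-0.0, -0.005, 1.0, -0.0]
ft_force: [-0.0, 0.4, -0.3]
width: 1.005
finger_force: 0.0
```

Call:
move_arm(
  increments=[
    [[0.12,-0.22,0],[0,0,0.02]],
    [[0.24,-0.44,0],[0,0,0.04]],
    [[0.36,-0.66,0],[0,0,0.06]],
    [[0.47,-0.88,0],[0,0,0.07]],
  ],
)

```text
time: 1.48
position: [0.5016, 0.2729, 0.2139]
tcp_rot: [-0.0, -0.06, 0.998, -0.0]
ft_force: [0.0, 0.3, -0.1]
width: 0.998
finger_force: 0.0
```

Call:
move_arm(
  increments=[
    [[0.15,-0.25,0],[0,0,0]],
    [[0.3,-0.5,0],[0,0,0]],
    [[0.45,-0.85,0],[0,0,0]],
    [[0.45,-0.85,0],[0,0,0]],
    [[0.45,-0.85,0],[0,0,0]],
  ],
)

```text
time: 1.9
position: [0.5466, 0.1877, 0.2138]
tcp_rot: [-0.0, -0.057, 0.998, -0.0]
ft_force: [0.0, 0.6, 0.2]
width: 1.003
finger_force: 0.0
```

Run:
```python
from h import *
s=snap('wrist','w1'); st=r.get_state(); print(st['time'],st['position'],st['tcp_rot'],st['qpos'])
print(s['extrinsics'].round(3))
print([proj(s,p).round(1).tolist() for p in ([.5472,.1891,.064],[.597,.195,.064],[.4978,.183,.064])])
```

```text
1.95 [0.54612623 0.18865156 0.21374522] [-2.01985509e-04 -5.79458937e-02  9.98319704e-01  1.79051889e-05] [ 2.92206204e-01  1.89045596e-01  1.98475040e+00  1.56084225e-04
  9.68181297e-01 -1.39463536e+00]
[[-0.114  0.963  0.244  0.478]
 [ 0.993  0.111  0.027  0.18 ]
 [-0.     0.245 -0.969  0.385]
 [ 0.     0.     0.     1.   ]]
[[279.4, 205.8], [279.6, 258.3], [279.0, 149.7]]
```

View pics/w1.png

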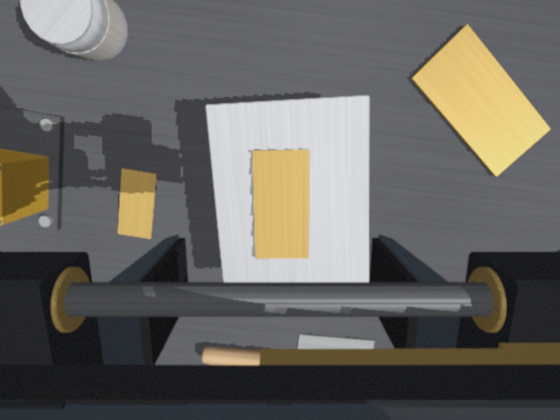

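The wrist view shows the shim at (253,150), (309,150), (309,258) and (255,259). The plate's robot-side edge runs from (208,105) to (369,96).

Run:
```python
from h import *
s=load('w1')
A=[atz(s,p,.064) for p in [(253,150),(309,150),(309,258),(255,259)]]
P=[atz(s,p,.060) for p in [(207.5,105),(369,96.5)]]
A=np.array(A);P=np.array(P);print(A.round(4),A.mean(0).round(4)); d=A[2]+A[3]-A[0]-A[1];print('yaw',np.arctan2(d[1],d[0]))
e=P[1]-P[0];print(P.round(4),'plate yaw',np.arctan2(-e[0],e[1]),'len',np.linalg.norm(e),'edge mid',P.mean(0))
t=load('top0')
print('tri shim centre',tri([(t,proj(t,A.mean(0))),(s,(281.5,204.3))]))
```

```text
[[0.5006 0.1606 0.064 ]
 [0.4951 0.2089 0.064 ]
 [0.5936 0.2223 0.064 ]
 [0.6004 0.1722 0.064 ]] [0.5474 0.191  0.064 ]
yaw 0.1253887412571598
[[0.4676 0.1181 0.06  ]
 [0.4451 0.2539 0.06  ]] plate yaw 0.16458595752150673 len 0.1376410267501437 edge mid [0.45636107 0.18597066 0.06      ]
tri shim centre [0.54799501 0.19146135 0.056084  ]
```

Call:
move_arm(
  increments=[
    [[0.01,0.02,-0.2],[0,0,0]],
    [[0.01,0.02,-0.45],[0,0,0]],
    [[0.01,0.02,-0.7],[0,0,0]],
    [[0.01,0.02,-0.9],[0,0,0]],
    [[0.01,0.02,-1.0],[0,0,0]],
  ],
)

```text
time: 2.37
position: [0.5454, 0.1918, 0.1115]
tcp_rot: [-0.001, -0.059, 0.998, -0.0]
ft_force: [-0.0, -0.8, -0.8]
width: 1.0
finger_force: 0.0
```

Call:
move_arm(
  increments=[
    [[0,0,-0.15],[0,0,0]],
    [[0,0,-0.3],[0,0,0]],
    [[0,0,-0.4],[0,0,0]],
    [[0,0,-0.45],[0,0,0]],
    [[0,0,-0.48],[0,0,0]],
    [[0,0,-0.5],[0,0,0]],
    [[0,0,-0.51],[0,0,0]],
    [[0,0,-0.51],[0,0,0]],
    [[0,0,-0.51],[0,0,0]],
  ],
)

```text
time: 3.12
position: [0.5474, 0.1912, 0.0634]
tcp_rot: [0.0, -0.059, 0.998, 0.0]
ft_force: [0.8, -0.3, -0.6]
width: 1.003
finger_force: 0.0
```

Call:
move_arm(
  increments=[
    [[0,0,-0.005],[0,0,0]],
    [[0,0,-0.01],[0,0,0]],
    [[0,0,-0.01],[0,0,0]],
    [[0,0,-0.01],[0,0,0]],
  ],
)

```text
time: 3.45
position: [0.5472, 0.191, 0.062]
tcp_rot: [0.0, -0.059, 0.998, 0.0]
ft_force: [-0.3, 0.8, 0.2]
width: 1.0
finger_force: 0.0
```

Call:
move_arm(
  increments=[
    [[0,0,0],[0,0,0]],
    [[0,0,0],[0,0,0]],
    [[0,0,0],[0,0,0]],
    [[0,0,0],[0,0,0]],
    [[0,0,0],[0,0,0]],
    [[0,0,0],[0,0,0]],
    [[0,0,0],[0,0,0]],
    [[0,0,0],[0,0,0]],
    [[0,0,0],[0,0,0]],
    [[0,0,0],[0,0,0]],
    [[0,0,0],[0,0,0]],
  ],
  hand=-0.2,
  newtons=8,
)

```text
time: 4.37
position: [0.5471, 0.191, 0.0619]
tcp_rot: [0.0, -0.059, 0.998, -0.0]
ft_force: [0.6, 0.5, 0.0]
width: 0.547
finger_force: 8.0
```

Call:
move_arm(
  increments=[
    [[-0.04,-0.007,0],[0,0,0]],
    [[-0.11,-0.02,0],[0,0,0.005]],
    [[-0.19,-0.033,0],[0,0,0.01]],
    [[-0.27,-0.046,0],[0,0,0.015]],
    [[-0.35,-0.06,0],[0,0,0.02]],
    [[-0.43,-0.073,0],[0,0,0.025]],
    [[-0.51,-0.087,0],[0,0,0.03]],
    [[-0.59,-0.1,0],[0,0,0.032]],
    [[-0.67,-0.115,0],[0,0,0.032]],
    [[-0.73,-0.125,0],[0,0,0.032]],
    [[-0.765,-0.13,0],[0,0,0.032]],
    [[-0.765,-0.13,0],[0,0,0.032]],
  ],
)

```text
time: 5.37
position: [0.4697, 0.1779, 0.0619]
tcp_rot: [-0.0, -0.084, 0.996, -0.0]
ft_force: [-0.9, -0.2, -0.7]
width: 0.545
finger_force: 8.0
```

Call:
move_arm(
  increments=[
    [[0,0,0],[0,0,0]],
    [[0,0,0],[0,0,0]],
    [[0,0,0],[0,0,0]],
  ],
)

```text
time: 5.62
position: [0.4709, 0.1781, 0.0619]
tcp_rot: [-0.0, -0.084, 0.996, 0.0]
ft_force: [0.3, -0.2, -0.8]
width: 0.547
finger_force: 8.0
```

Call:
move_arm(
  increments=[
    [[0,0,0],[0,0,0]],
    [[0,0,0],[0,0,0]],
    [[0,0,0],[0,0,0]],
    [[0,0,0],[0,0,0]],
    [[0,0,0],[0,0,0]],
  ],
  hand=1,
)

```text
time: 6.03
position: [0.4707, 0.1781, 0.0619]
tcp_rot: [0.0, -0.084, 0.996, 0.0]
ft_force: [0.2, 0.2, 0.8]
width: 0.881
finger_force: 0.0
```

Call:
move_arm(
  increments=[
    [[0,0,0.2],[0,0,0]],
    [[0,0,0.4],[0,0,0]],
    [[0,0,0.6],[0,0,0]],
    [[0,0,0.8],[0,0,0]],
    [[0,0,0.8],[0,0,0]],
  ],
)

```text
time: 6.45
position: [0.4725, 0.1787, 0.1453]
tcp_rot: [0.002, -0.084, 0.996, 0.001]
ft_force: [1.1, -0.2, 0.0]
width: 1.006
finger_force: 0.0
```

Run:
```python
from h import *
w=snap('wrist','w2')['color'];t=snap('top','t2')['color']
a=w; b=cv2.resize(t[190:260,185:265],None,fx=3,fy=3,interpolation=cv2.INTER_CUBIC)
c=np.zeros((420,800,3),np.uint8);c[:,:560]=a;c[:210,560:800]=b;cv2.imwrite('pics/c3.png',c)
```

```text
(no output)
```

View pics/c3.png

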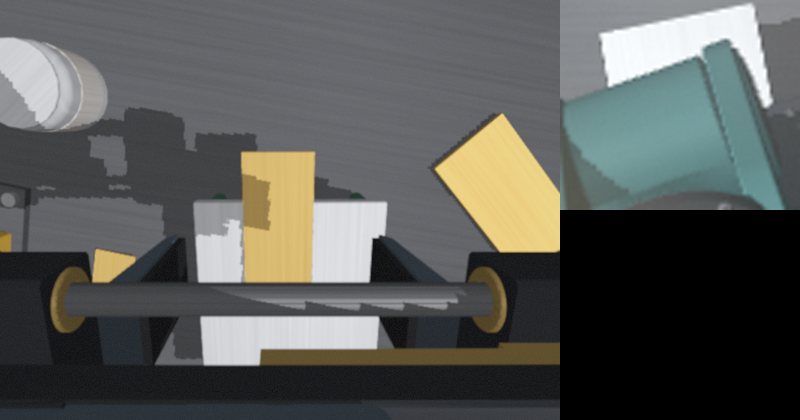

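The shim hangs out squarely, with its near end at (241,152)–(315,152). The plate edge is at (193,202)–(387,202).

Run:
```python
from h import *
s=load('w2')
N=[atz(s,p,.064) for p in [(241,152),(315,152)]]; E=[atz(s,p,.060) for p in [(193.5,201.5),(387,201.5)]]
N=np.array(N);E=np.array(E);e=E[1]-E[0];yaw=np.arctan2(-e[0],e[1]);n=N[1]-N[0]
u=np.array([np.cos(yaw),np.sin(yaw),0]);print(N.round(4),E.round(4),yaw,np.arctan2(-n[0],n[1]),'overhang',(E.mean(0)-N.mean(0))@u, 'near',N.mean(0),'grip',N.mean(0)+.016*u)
print(r.get_state()['position'])
```

```text
[[0.4261 0.1454 0.064 ]
 [0.4177 0.1953 0.064 ]] [[0.4668 0.1164 0.06  ]
 [0.4437 0.2534 0.06  ]] 0.1671814808143795 0.16719821564797493 overhang 0.03534818094644113 near [0.42188747 0.17033344 0.064     ] grip [0.43766439 0.1729959  0.064     ]
[0.47098922 0.17815633 0.14239943]
```

Call:
move_arm(
  increments=[
    [[-0.15,-0.025,0],[0,0,0]],
    [[-0.35,-0.055,0],[0,0,0]],
    [[-0.35,-0.055,0],[0,0,0]],
    [[-0.35,-0.055,0],[0,0,0]],
  ],
)

```text
time: 6.88
position: [0.4347, 0.1723, 0.141]
tcp_rot: [-0.001, -0.084, 0.996, -0.0]
ft_force: [0.2, -0.7, 0.3]
width: 1.0
finger_force: 0.0
```

Call:
move_arm(
  increments=[
    [[0,0,-0.15],[0,0,0]],
    [[0,0,-0.3],[0,0,0]],
    [[0,0,-0.45],[0,0,0]],
    [[0,0,-0.6],[0,0,0]],
    [[0,0,-0.75],[0,0,0]],
    [[0,0,-0.88],[0,0,0]],
    [[0,0,-0.96],[0,0,0]],
    [[0,0,-0.97],[0,0,0]],
    [[0,0,-0.97],[0,0,0]],
  ],
)

```text
time: 7.63
position: [0.4357, 0.1725, 0.0445]
tcp_rot: [-0.0, -0.084, 0.996, -0.0]
ft_force: [0.0, -0.6, 0.8]
width: 1.001
finger_force: 0.0
```

Call:
move_arm(
  increments=[
    [[0,0,0],[0,0,0]],
    [[0,0,0],[0,0,0]],
    [[0,0,0],[0,0,0]],
    [[0,0,0],[0,0,0]],
    [[0,0,0],[0,0,0]],
    [[0,0,0],[0,0,0]],
    [[0,0,0],[0,0,0]],
    [[0,0,0],[0,0,0]],
    [[0,0,0],[0,0,0]],
    [[0,0,0],[0,0,0]],
    [[0,0,0],[0,0,0]],
  ],
  hand=-0.2,
  newtons=40,
)

```text
time: 8.55
position: [0.4357, 0.1726, 0.045]
tcp_rot: [0.0, -0.084, 0.996, 0.0]
ft_force: [-1.3, 0.3, 3.1]
width: 0.541
finger_force: 40.0
```

Call:
move_arm(
  increments=[
    [[0,0,0.03],[0,0,0]],
    [[0,0,0.08],[0,0,0]],
    [[0,0,0.15],[0,0,0]],
    [[0,0,0.23],[0,0,0]],
    [[0,0,0.32],[0,0,0]],
    [[0,0,0.42],[0,0,0]],
    [[0,0,0.53],[0,0,0]],
    [[0,0,0.64],[0,0,0]],
    [[0,0,0.74],[0,0,0]],
    [[0,0,0.81],[0,0,0]],
    [[0,0,0.85],[0,0,0]],
    [[0,0,0.85],[0,0,0]],
  ],
)

```text
time: 9.55
position: [0.4361, 0.1727, 0.1309]
tcp_rot: [0.001, -0.084, 0.996, 0.0]
ft_force: [0.3, 0.0, -2.9]
width: 0.539
finger_force: 40.0
```

Call:
move_arm(
  increments=[
    [[0.03,-0.05,0],[0,0,0]],
    [[0.07,-0.15,0],[0,0,-0.005]],
    [[0.1,-0.27,0],[0,0,-0.01]],
    [[0.14,-0.42,0],[0,0,-0.016]],
    [[0.18,-0.57,0],[0,0,-0.022]],
    [[0.22,-0.72,0],[0,0,-0.028]],
    [[0.26,-0.87,0],[0,0,-0.034]],
    [[0.3,-1.0,0],[0,0,-0.04]],
  ],
)

```text
time: 10.22
position: [0.4656, 0.0708, 0.1293]
tcp_rot: [-0.001, -0.052, 0.999, -0.0]
ft_force: [0.5, -1.2, -1.5]
width: 0.542
finger_force: 40.0
```

Call:
move_arm(
  increments=[
    [[0.03,-0.14,0],[0,0,-0.005]],
    [[0.06,-0.28,0],[0,0,-0.012]],
    [[0.09,-0.42,0],[0,0,-0.02]],
    [[0.11,-0.57,0],[0,0,-0.027]],
    [[0.13,-0.72,0],[0,0,-0.034]],
    [[0.14,-0.87,0],[0,0,-0.041]],
    [[0.15,-1.0,0],[0,0,-0.047]],
  ],
)

```text
time: 10.8
position: [0.4803, -0.0292, 0.1293]
tcp_rot: [-0.001, -0.015, 1.0, 0.0]
ft_force: [0.1, -0.0, -2.0]
width: 0.54
finger_force: 40.0
```

Call:
move_arm(
  increments=[
    [[0.01,-0.14,0],[0,0,-0.008]],
    [[0.02,-0.28,0],[0,0,-0.016]],
    [[0.03,-0.42,0],[0,0,-0.024]],
    [[0.04,-0.57,0],[0,0,-0.032]],
    [[0.05,-0.72,0],[0,0,-0.042]],
    [[0.06,-0.85,0],[0,0,-0.052]],
    [[0.07,-0.94,0],[0,0,-0.06]],
    [[0.08,-1.0,0],[0,0,-0.06]],
  ],
)

```text
time: 11.47
position: [0.4885, -0.1287, 0.1296]
tcp_rot: [-0.0, 0.033, 0.999, 0.0]
ft_force: [0.2, 0.5, -2.2]
width: 0.54
finger_force: 40.0
```

Run:
```python
from h import *
w=snap('wrist','w3')['color'];t=snap('side','s3')['color']; st=r.get_state();print(st['position'],st['tcp_rot'],st['width'],st['finger_force'],st['ft_force'])
c=np.zeros((420,800,3),np.uint8);c[:,:560]=w;c[:420,560:800]=cv2.resize(t[215:355,215:295],None,fx=3,fy=3,interpolation=cv2.INTER_CUBIC);cv2.imwrite('pics/c4.png',c)
```

```text
[ 0.48871249 -0.12820319  0.12977643] [-8.43033224e-05  3.20159645e-02  9.99487354e-01  2.38743853e-05] 0.5420506749944234 39.99627649784088 [-0.08867941 -0.47980395 -1.75998751]
```

View pics/c4.png

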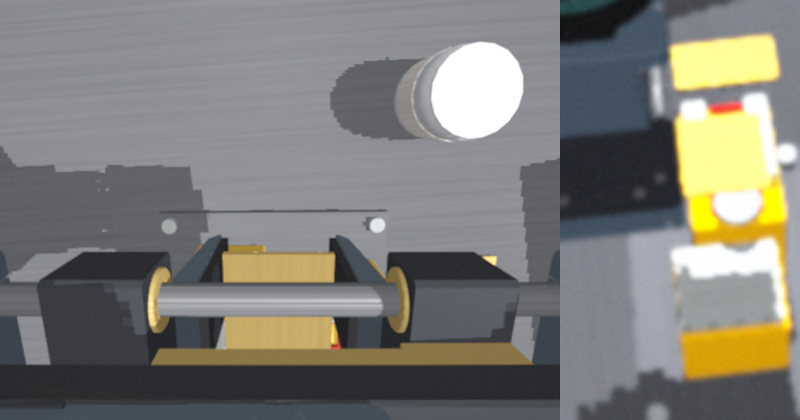

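The shim is held level, with its near edge at (223,253)–(334,253) in the wrist view. In the side crop its far corners are at about (767,111) and (776,190). I'll check its place in the hand.

Run:
```python
from h import *
s=load('w3');d=load('s3')
N=np.array([atz(s,p,.1488) for p in [(223,253),(334,253)]]);print(N.round(4),np.linalg.norm(N[1]-N[0]))
yaw=-.064;u=np.array([np.cos(yaw),np.sin(yaw),0]);v=np.array([-u[1],u[0],0]);tcp=r.get_state()['position']
c=N.mean(0)-tcp;print('near rel tool',c@u,c@v,'yaw',np.arctan2(-(N[1]-N[0])[0],(N[1]-N[0])[1]))
S=lambda p:(215+(p[0]-560+.5)/3-.5,215+(p[1]+.5)/3-.5)
F=[S((767,111)),S((776,190))]
for z in(.1388,.1438,.1488,.1538):
  X=np.array([atz(d,p,z) for p in F]); c=X.mean(0)-tcp; print(z,'far rel tool',c@u,c@v,np.linalg.norm(X[1]-X[0]))
```

```text
[[ 0.4723 -0.1518  0.1488]
 [ 0.4755 -0.1029  0.1488]] 0.04898648853642861
near rel tool -0.014822900432904998 -6.020864769327358e-05 yaw -0.06551746437108927
0.1388 far rel tool 0.08980020657390111 0.0027178970273032646 0.05334260015857222
0.1438 far rel tool 0.08939583954306661 -0.0005530911920809137 0.05293872627801058
0.1488 far rel tool 0.08899147251223201 -0.0038240794114650714 0.05253485239744887
0.1538 far rel tool 0.08858710548139762 -0.007095067630849159 0.05213097851688728
```

Call:
move_arm(
  increments=[
    [[0,-0.1,0],[0,0,0]],
    [[0,-0.2,0],[0,0,0]],
    [[0,-0.3,0],[0,0,0]],
    [[0,-0.37,0],[0,0,0]],
    [[0,-0.395,0],[0,0,0]],
    [[0,-0.395,0],[0,0,0]],
    [[0,-0.395,0],[0,0,0]],
  ],
)

```text
time: 12.15
position: [0.4886, -0.167, 0.1299]
tcp_rot: [-0.0, 0.032, 0.999, 0.0]
ft_force: [-0.4, -0.8, -2.1]
width: 0.539
finger_force: 40.0
```

Call:
move_arm(
  increments=[
    [[0,0,-0.05],[0,0,0]],
    [[0,0,-0.12],[0,0,0]],
    [[0,0,-0.2],[0,0,0]],
    [[0,0,-0.28],[0,0,0]],
    [[0,0,-0.36],[0,0,0]],
    [[0,0,-0.43],[0,0,0]],
    [[0,0,-0.5],[0,0,0]],
    [[0,0,-0.56],[0,0,0]],
    [[0,0,-0.61],[0,0,0]],
    [[0,0,-0.64],[0,0,0]],
    [[0,0,-0.66],[0,0,0]],
    [[0,0,-0.66],[0,0,0]],
  ],
)

```text
time: 13.15
position: [0.4886, -0.1669, 0.0637]
tcp_rot: [-0.0, 0.032, 0.999, 0.0]
ft_force: [-0.7, 0.4, -1.8]
width: 0.539
finger_force: 40.0
```

Run:
```python
from h import *
t=snap('side','s4')['color']; st=r.get_state();print(st['position'],st['ft_force'],st['wrist_torque'])
cv2.imwrite('pics/c5.png',cv2.resize(t[235:355,215:315],None,fx=5,fy=5,interpolation=cv2.INTER_CUBIC))
```

```text
[ 0.48870657 -0.16697651  0.06393008] [ 0.41061356  0.31845529 -2.13250732] [ 0.04619678  0.04429055 -0.04942578]
```

View pics/c5.png

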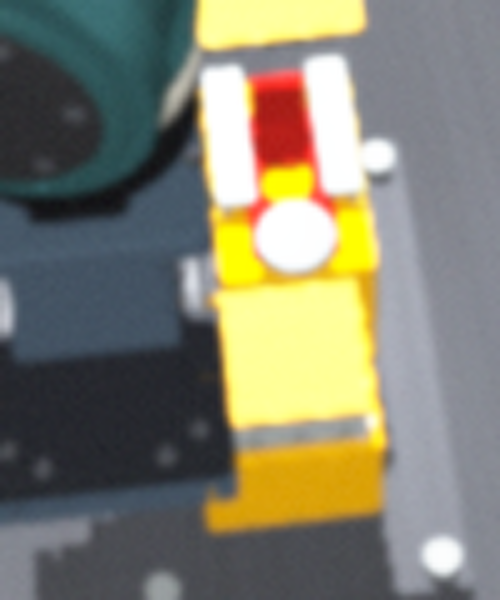

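The shim is hovering over the pile with its far corners at (359,281) and (378,416) in the crop. I'll check them against the expected spot.

Run:
```python
from h import *
d=load('s4')
S=lambda p:(215+(p[0]+.5)/5-.5,235+(p[1]+.5)/5-.5)
yaw=-.064;u=np.array([np.cos(yaw),np.sin(yaw),0]);v=np.array([-u[1],u[0],0])
c=np.array([.545,-.171,0])
for z in(.080,.083):
 for p in((359,281),(379,417),(224,292)): 
  X=atz(d,S(p),z)-c;print(z,(X@u).round(4),(X@v).round(4))
# steel corners seen first in side view
s=load('side0');S4=lambda p:(225+(p[0]+.5)/4-.5,215+(p[1]+.5)/4-.5)
for p in((247,318),(262,425),(122,438),(110,335)):
  X=atz(s,S4(p),.068)-c;print('steel',(X@u).round(4),(X@v).round(4))
# where the steel right edge top appears: predicted px of steel corner
print([((proj(d,c+x*u+y*v+[0,0,.068])-[214.5,234.5])*5-.5).round(0).tolist() for x,y in((.03,.025),(.03,-.025),(-.03,-.025))])
```

```text
0.08 0.0309 0.0252
0.08 0.0309 -0.0278
0.08 -0.017 0.0267
0.083 0.0306 0.0235
0.083 0.0306 -0.0293
0.083 -0.017 0.025
steel 0.0308 0.0254
steel 0.0306 -0.027
steel -0.0297 -0.0257
steel -0.0308 0.0244
[[357.0, 299.0], [375.0, 426.0], [202.0, 446.0]]
```

Alignment is within about 2 mm, so I'll lower it gently.

Call:
move_arm(
  increments=[
    [[0,0.01,-0.015],[0,0,0]],
    [[0,0.01,-0.03],[0,0,0]],
    [[0,0.01,-0.045],[0,0,0]],
    [[0,0.01,-0.06],[0,0,0]],
    [[0,0.01,-0.07],[0,0,0]],
    [[0,0.01,-0.08],[0,0,0]],
    [[0,0.01,-0.08],[0,0,0]],
  ],
)

```text
time: 13.78
position: [0.4885, -0.1659, 0.0557]
tcp_rot: [-0.0, 0.032, 1.0, 0.0]
ft_force: [-0.6, -0.3, -2.5]
width: 0.544
finger_force: 40.0
```

Call:
move_arm(
  increments=[
    [[0,0,-0.005],[0,0,0]],
    [[0,0,-0.01],[0,0,0]],
    [[0,0,-0.01],[0,0,0]],
  ],
)

```text
time: 14.03
position: [0.4886, -0.1659, 0.0549]
tcp_rot: [-0.0, 0.032, 1.0, -0.0]
ft_force: [-0.0, -0.4, -1.5]
width: 0.54
finger_force: 40.0
```

Call:
move_arm(
  increments=[
    [[0,0,-0.005],[0,0,0]],
    [[0,0,-0.01],[0,0,0]],
    [[0,0,-0.01],[0,0,0]],
  ],
)

```text
time: 14.28
position: [0.4886, -0.1659, 0.0539]
tcp_rot: [-0.0, 0.032, 1.0, -0.0]
ft_force: [0.6, -0.4, -1.1]
width: 0.539
finger_force: 40.0
```

Call:
move_arm(
  increments=[
    [[0,0,-0.005],[0,0,0]],
    [[0,0,-0.01],[0,0,0]],
    [[0,0,-0.01],[0,0,0]],
  ],
)

```text
time: 14.53
position: [0.4887, -0.166, 0.053]
tcp_rot: [0.0, 0.032, 0.999, -0.0]
ft_force: [-1.1, -0.4, 2.5]
width: 0.54
finger_force: 40.0
```

Call:
move_arm(
  increments=[
    [[0,0,-0.003],[0,0,0]],
    [[0,0,-0.006],[0,0,0]],
    [[0,0,-0.006],[0,0,0]],
  ],
)

```text
time: 14.78
position: [0.4887, -0.166, 0.0526]
tcp_rot: [0.0, 0.032, 1.0, -0.0]
ft_force: [-3.9, 0.9, 9.1]
width: 0.539
finger_force: 40.0
```

Contact at 9 N. I'll ease up, release, rise and go round behind the clip.

Call:
move_arm(
  increments=[
    [[0,0,0.004],[0,0,0]],
    [[0,0,0.006],[0,0,0]],
    [[0,0,0.006],[0,0,0]],
  ],
)

```text
time: 15.03
position: [0.4887, -0.166, 0.053]
tcp_rot: [0.0, 0.032, 1.0, -0.0]
ft_force: [-1.1, 0.7, 2.1]
width: 0.539
finger_force: 40.0
```

Call:
move_arm(
  increments=[
    [[0,0,0],[0,0,0]],
    [[0,0,0],[0,0,0]],
    [[0,0,0],[0,0,0]],
    [[0,0,0],[0,0,0]],
    [[0,0,0],[0,0,0]],
    [[0,0,0],[0,0,0]],
    [[0,0,0],[0,0,0]],
  ],
  hand=0.9,
)

```text
time: 15.62
position: [0.4887, -0.1659, 0.0529]
tcp_rot: [0.0, 0.032, 1.0, -0.0]
ft_force: [0.0, -0.7, 0.6]
width: 0.951
finger_force: 0.0
```

Call:
move_arm(
  increments=[
    [[0,0,0.05],[0,0,0]],
    [[0,0,0.15],[0,0,0]],
    [[0,0,0.3],[0,0,0]],
    [[0,0,0.5],[0,0,0]],
    [[0,0,0.7],[0,0,0]],
    [[0,0,0.9],[0,0,0]],
    [[0,0,1.0],[0,0,0]],
    [[0,0,1.0],[0,0,0]],
  ],
)

```text
time: 16.28
position: [0.49, -0.1664, 0.1556]
tcp_rot: [0.002, 0.032, 0.999, -0.001]
ft_force: [0.3, -1.0, 0.2]
width: 0.95
finger_force: 0.0
```

Call:
move_arm(
  increments=[
    [[0.08,0.14,0],[0,0,0]],
    [[0.17,0.29,0],[0,0,0]],
    [[0.25,0.44,0],[0,0,0]],
    [[0.33,0.59,0],[0,0,0]],
    [[0.41,0.74,0],[0,0,0]],
    [[0.5,0.88,0],[0,0,0]],
    [[0.55,1.0,0],[0,0,0]],
  ],
  hand=-1,
)

```text
time: 16.87
position: [0.5439, -0.065, 0.1521]
tcp_rot: [-0.0, 0.031, 1.0, 0.0]
ft_force: [-1.0, -0.5, -0.7]
width: 0.469
finger_force: 0.0
```

Call:
move_arm(
  increments=[
    [[0.07,0.14,0],[0,0,0]],
    [[0.15,0.28,0],[0,0,0]],
    [[0.2,0.35,0],[0,0,0]],
    [[0.2,0.37,0],[0,0,0]],
    [[0.2,0.37,0],[0,0,0]],
    [[0.2,0.37,0],[0,0,0]],
  ],
)

```text
time: 17.37
position: [0.5631, -0.0293, 0.1526]
tcp_rot: [-0.0, 0.032, 1.0, -0.0]
ft_force: [-0.5, 0.0, -0.2]
width: 0.032
finger_force: 0.0
```

Run:
```python
from h import *
w=snap('wrist','w6')['color'];t=snap('side','s6')['color']; st=r.get_state();print(st['position'],st['tcp_rot'],st['width'])
f=lambda i,x,y,a,b,k:cv2.resize(i[y:y+b,x:x+a],None,fx=k,fy=k,interpolation=cv2.INTER_CUBIC)
c=np.zeros((600,800,3),np.uint8);c[:300,:400]=cv2.resize(w,(400,300));c[:600,400:800]=f(t,215,215,100,150,4);cv2.imwrite('pics/c6.png',c)
```

```text
[ 0.56325894 -0.02951931  0.15283445] [-1.21964937e-04  3.19184312e-02  9.99490469e-01 -2.52822195e-05] 0.0033961535030348376
```

View pics/c6.png

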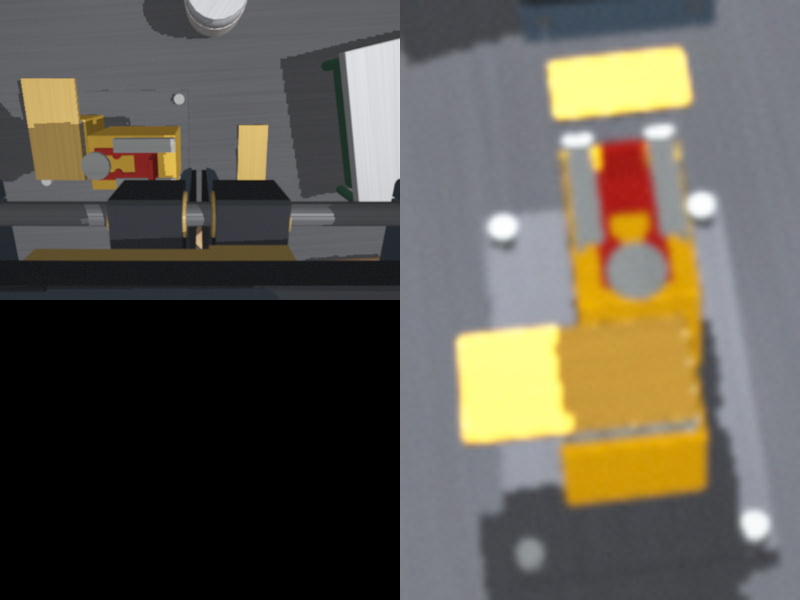

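The shim lies square and flush on the pile (side corners (457,337), (690,318), (698,425), (463,442)). The red clip's tab is just on the stud side of the closed fingers. I'll descend and push.

Call:
move_arm(
  increments=[
    [[0,0,-0.12],[0,0,0]],
    [[0,0,-0.25],[0,0,0]],
    [[0,0,-0.4],[0,0,0]],
    [[0,0,-0.52],[0,0,0]],
    [[0,0,-0.6],[0,0,0]],
    [[0,0,-0.63],[0,0,0]],
    [[0,0,-0.63],[0,0,0]],
    [[0,0,-0.63],[0,0,0]],
  ],
)

```text
time: 18.13
position: [0.5638, -0.0289, 0.09]
tcp_rot: [-0.0, 0.032, 1.0, -0.0]
ft_force: [0.7, 0.5, 1.2]
width: 0.001
finger_force: 0.0
```

Call:
move_arm(
  increments=[
    [[-0.002,-0.03,0],[0,0,0]],
    [[-0.004,-0.06,0],[0,0,0]],
    [[-0.006,-0.09,0],[0,0,0]],
    [[-0.008,-0.12,0],[0,0,0]],
    [[-0.01,-0.15,0],[0,0,0]],
    [[-0.012,-0.18,0],[0,0,0]],
    [[-0.014,-0.21,0],[0,0,0]],
    [[-0.016,-0.24,0],[0,0,0]],
    [[-0.018,-0.27,0],[0,0,0]],
    [[-0.02,-0.3,0],[0,0,0]],
    [[-0.022,-0.33,0],[0,0,0]],
    [[-0.022,-0.33,0],[0,0,0]],
  ],
)

```text
time: 19.13
position: [0.5615, -0.0624, 0.0899]
tcp_rot: [0.0, 0.032, 0.999, -0.0]
ft_force: [-0.3, 0.3, -0.2]
width: 0.002
finger_force: 0.0
```

Call:
move_arm(
  increments=[
    [[-0.001,-0.015,0],[0,0,0]],
    [[-0.002,-0.03,0],[0,0,0]],
    [[-0.003,-0.045,0],[0,0,0]],
    [[-0.004,-0.06,0],[0,0,0]],
    [[-0.005,-0.075,0],[0,0,0]],
    [[-0.006,-0.09,0],[0,0,0]],
    [[-0.006,-0.09,0],[0,0,0]],
  ],
)

```text
time: 19.72
position: [0.5608, -0.0712, 0.0899]
tcp_rot: [0.0, 0.032, 0.999, -0.0]
ft_force: [-0.6, 0.6, -0.6]
width: 0.004
finger_force: 0.1
```

Call:
move_arm(
  increments=[
    [[-0.001,-0.01,0],[0,0,0]],
    [[-0.002,-0.02,0],[0,0,0]],
    [[-0.003,-0.03,0],[0,0,0]],
    [[-0.004,-0.04,0],[0,0,0]],
    [[-0.005,-0.05,0],[0,0,0]],
    [[-0.005,-0.05,0],[0,0,0]],
  ],
)

```text
time: 20.22
position: [0.5606, -0.0757, 0.0902]
tcp_rot: [0.0, 0.032, 0.999, 0.0]
ft_force: [0.1, 3.6, 1.4]
width: 0.005
finger_force: 2.3
```

Call:
move_arm(
  increments=[
    [[-0.001,-0.01,0],[0,0,0]],
    [[-0.002,-0.02,0],[0,0,0]],
    [[-0.003,-0.03,0],[0,0,0]],
    [[-0.004,-0.04,0],[0,0,0]],
    [[-0.004,-0.04,0],[0,0,0]],
  ],
)

```text
time: 20.63
position: [0.56, -0.08, 0.09]
tcp_rot: [0.0, 0.032, 1.0, -0.0]
ft_force: [-0.0, 0.6, -0.4]
width: 0.001
finger_force: 0.2
```

Call:
move_arm(
  increments=[
    [[-0.001,-0.01,0],[0,0,0]],
    [[-0.002,-0.02,0],[0,0,0]],
    [[-0.003,-0.03,0],[0,0,0]],
    [[-0.003,-0.03,0],[0,0,0]],
  ],
)

```text
time: 20.97
position: [0.5596, -0.0832, 0.0899]
tcp_rot: [-0.0, 0.032, 0.999, -0.0]
ft_force: [-0.0, -0.1, 0.4]
width: 0.006
finger_force: 0.0
```

Call:
move_arm(
  increments=[
    [[0,-0.01,0],[0,0,0]],
    [[-0.001,-0.02,0],[0,0,0]],
    [[-0.002,-0.03,0],[0,0,0]],
    [[-0.002,-0.03,0],[0,0,0]],
  ],
)

```text
time: 21.3
position: [0.5594, -0.0861, 0.0899]
tcp_rot: [-0.0, 0.032, 0.999, -0.0]
ft_force: [0.0, 0.4, 0.3]
width: 0.004
finger_force: 0.1
```

Call:
move_arm(
  increments=[
    [[0,-0.01,0],[0,0,0]],
    [[-0.001,-0.02,0],[0,0,0]],
    [[-0.001,-0.02,0],[0,0,0]],
  ],
)

```text
time: 21.55
position: [0.5594, -0.0881, 0.09]
tcp_rot: [0.0, 0.032, 0.999, -0.0]
ft_force: [0.4, -0.4, 0.0]
width: 0.004
finger_force: 0.1
```

Call:
move_arm(
  increments=[
    [[0,-0.01,0],[0,0,0]],
    [[-0.001,-0.02,0],[0,0,0]],
    [[-0.001,-0.02,0],[0,0,0]],
  ],
)

```text
time: 21.8
position: [0.5594, -0.0896, 0.0901]
tcp_rot: [0.0, 0.032, 0.999, 0.0]
ft_force: [0.8, 6.0, 3.0]
width: 0.007
finger_force: 3.1
```

Run:
```python
from h import *
w=snap('wrist','w7')['color'];t=snap('side','s7')['color']; print(r.get_state()['ft_force'])
f=lambda i,x,y,a,b,k:cv2.resize(i[y:y+b,x:x+a],None,fx=k,fy=k,interpolation=cv2.INTER_CUBIC)
c=np.zeros((600,800,3),np.uint8);c[:300,:400]=cv2.resize(w,(400,300));c[:600,400:800]=f(t,215,215,100,150,4);cv2.imwrite('pics/c7.png',c)
```

```text
[-0.23151744  6.11074943  2.43639215]
```

View pics/c7.png

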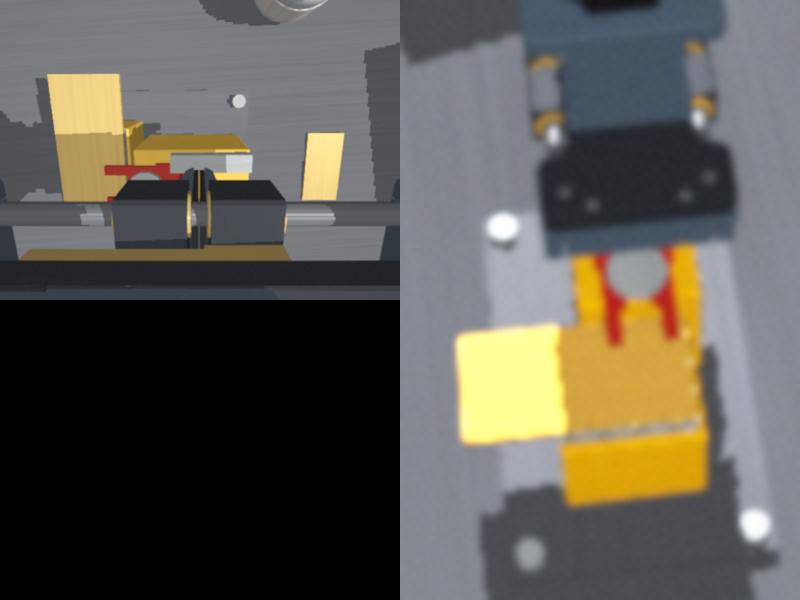

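The red prongs now reach past the stud: tips at (615,343) and (670,336) in the side crop, stud head at (637,272). I'll work out how far short of home the clip is.

Run:
```python
from h import *
d=load('s7');S=lambda p:(215+(p[0]-400+.5)/4-.5,215+(p[1]+.5)/4-.5)
yaw=-.064;u=np.array([np.cos(yaw),np.sin(yaw),0]);v=np.array([-u[1],u[0],0])
h=atz(d,S((637,272)),.086)
for p in((615,344),(671,337)):
  X=atz(d,S(p),.079)-h;print((X@u).round(4),(X@v).round(4))
```

```text
-0.0132 -0.0307
0.0115 -0.0303
```

The prong tips sit 30 mm past the axis, so the clip is home. One firmer nudge, then I back off.

Call:
move_arm(
  increments=[
    [[0,-0.005,0],[0,0,0]],
    [[0,-0.008,0],[0,0,0]],
    [[0,-0.008,0],[0,0,0]],
    [[0,-0.008,0],[0,0,0]],
  ],
)

```text
time: 22.23
position: [0.5594, -0.09, 0.0903]
tcp_rot: [0.0, 0.032, 0.999, 0.001]
ft_force: [-0.7, 10.5, 6.0]
width: 0.005
finger_force: 5.8
```

Call:
move_arm(
  increments=[
    [[0,0.05,0],[0,0,0]],
    [[0,0.15,0],[0,0,0]],
    [[0,0.3,0],[0,0,0]],
    [[0,0.3,0.15],[0,0,0]],
    [[0,0.3,0.35],[0,0,0]],
    [[0,0.4,0.6],[0,0,0]],
    [[0,0.6,0.8],[0,0,0]],
    [[0,0.8,1],[0,0,0]],
    [[0,0.9,1],[0,0,0]],
    [[0,0.9,1],[0,0,0]],
    [[0,0.9,1],[0,0,0]],
    [[0,0.9,1],[0,0,0]],
  ],
)

```text
time: 23.23
position: [0.5587, -0.001, 0.1889]
tcp_rot: [-0.001, 0.032, 1.0, -0.0]
ft_force: [0.7, 0.0, -0.4]
width: 0.003
finger_force: 0.0
```

Run:
```python
from h import *
t=snap('side','s8')['color']; k=snap('top','t8')['color']
f=lambda i,x,y,a,b,k:cv2.resize(i[y:y+b,x:x+a],None,fx=k,fy=k,interpolation=cv2.INTER_CUBIC)
cv2.imwrite('pics/c8.png',np.hstack([f(k,303,170,100,150,4),f(t,215,215,100,150,4)]))
```

```text
(no output)
```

View pics/c8.png

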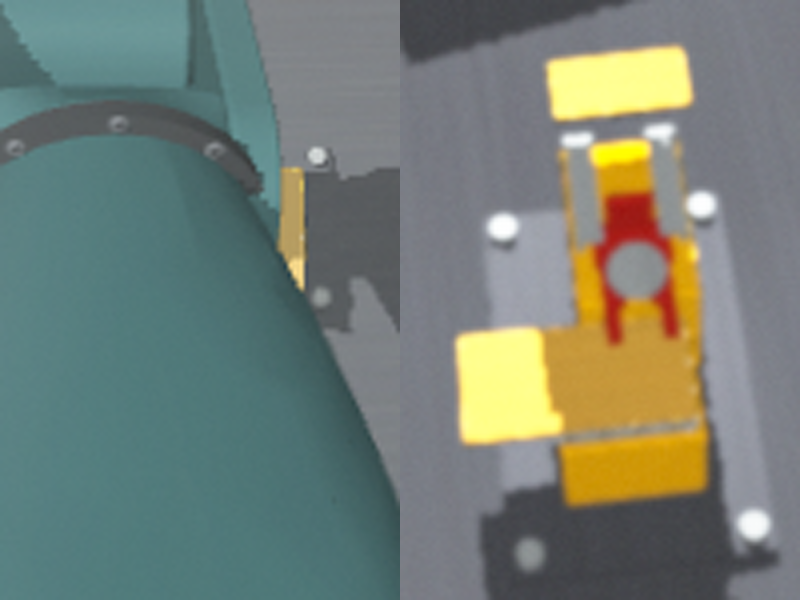

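The clip is home: prong tips at (615,342) and (671,336), pocket closed on the stud at (637,270). The shim has not moved (corners (457,337), (698,425)) and the arm is clear, so I'm handing the job in.

```bash
python3 -c "
from cell import r
print(r.close_job())"
```

```text
the job is handed in; nothing more can be done
None
```

The job is handed in (no verdict was returned): in the last side-camera view the brass shim lies flush and square on the steel shims, the red clip is home on its stud, and the arm is clear.

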